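# Grease the polishing spindle's bearing

## Task

The bearing of the bench polishing spindle is due for grease. Take the push-type grease gun out of its holder, press its coupler squarely onto the bearing's slanted grease nipple until it snaps home, then push the gun's barrel down its full stroke and finish holding it there, pressed fully in against its spring, with the gripper still round the gun. Do not stroke the gun anywhere but on the nipple, and leave the tool pot, the bottle and the plaster cast where they stand.

Things in the scene. Friction and masses are not known exactly. Their poses are not given: they have to be found in the camera images.
- gun: push-type grease gun, about 0.4 kg, upright in its holder, nozzle down. Origin on its axis at the underside of the bottom collar; z up the axis. Collar 38 mm across, z 0 to 12 mm; octagonal aluminium barrel 32 mm across flats, z 12 to 90 mm: grip it firmly across two flats, about z 62 (x, y and the diagonals between them pass through flats); end cap 30 mm across with domed black top, z 90 to 110
- coupler_mouth (a point): centre of the coupler's open lower end, on the gun's axis 72 mm below the gun's origin (stroke 0), axes as the gun's. A 12 mm tube below the collar carries the coupler, a steel sleeve 28 mm long, 21 mm across (23 mm over its hexagon). Mouth: funnel 16 mm wide, narrowing in 4.5 mm to a 10 mm bore
- coupler_seat (a point): point on the gun's axis inside the coupler, 10 mm above the mouth, 62 mm below the gun's origin at stroke 0: the centre of the nipple's ball head lies here when snapped home, ball against the bore's end. Four spring jaws in the bore snap over the ball (about 6 N to push on)
- gun_nozzle (a joint): stroke of the gun: how far tube and coupler are pushed up into the barrel, 0 to 0.015 m. Spring: starts to move at 12 N, 19 N at the full 15 mm; it springs back when let go
- nipple: steel grease nipple on the crown of the pillow-block bearing, leaning 30 degrees from vertical to the machine's front (its -x, the robot's side). Origin at the centre of its 8 mm ball head, 120 mm above the bench; z points out along the nipple, y along the machine's shaft. Neck 5 mm across; 13 mm hexagon from 12 to 20 mm below the origin
- polisher: bench polishing spindle, bolted down. Origin on the bench under the middle of its pillow-block bearing; y along the shaft, x away from the robot. Base plate 160 x 375 x 12 mm; motor on the +y side, y 100 to 305 mm, 161 mm high; 100 mm cotton buff on the -y side, y -65 to -87 mm, 125 mm high; shaft 75 mm above the bench. Nipple's ball at x -26, y 0, z 120 mm
- gun_holder: sheet-steel bracket fixed to the bench, 75 x 80 x 90 mm high, with a 27 mm hole in its top plate; the gun's tube hangs through it and its collar rests on the top, 90 mm above the bench, so the gun lifts straight out (72 mm to clear). Origin at the centre of its underside
- tool_pot: bystander: pale green pot of modelling tools, 76 mm across, tools up to 150 mm high. Origin at the centre of its underside
- dropper_bottle: bystander: small amber bottle with white cap, 34 mm across, 85 mm high. Origin at the centre of its underside
- plaster_cast: bystander: plaster cast of a dental arch, 62 x 72 x 30 mm. Origin at the centre of its underside
Not all that is in view belongs to the job. What is meant by the gun is not purple, and is the smaller of those in its own colour.

How it is judged (in metres and radians):
On the way, in this order (a step that is already met when the one before it is completed fails the run):
1. the gun is lifted out of its holder (z of coupler_seat in the frame of gun_holder above 0.103 m and contact force between the fingers and gun above 1 N), for 0.1 s.
2. the coupler is snapped home on the nipple, square to it (distance between coupler_seat and nipple below 0.004 m and angle between the z axis of gun and the z axis of nipple, either way round below 0.12 rad), for 0.05 s.
3. the gun is pushed down its full stroke on the nipple (value of joint gun_nozzle above 0.012 m and distance between coupler_seat and nipple below 0.004 m), for 0.2 s.
At the end, for the whole second after the job is handed in: The gripper still holds the gun; the coupler sits home on the nipple (seat within 4 mm of the ball's centre), the gun's axis within 0.12 rad of the nipple's; the barrel is held still, pushed in at least 12 of its 15 mm, bearing on the nipple with more than 14 N; the gun is clear of its holder (all of step 3 and angle between the z axis of gun and the z axis of nipple, either way round below 0.12 rad and contact force between gun and nipple above 14 N and contact force between the fingers and gun above 3 N and contact force between gun and gun_holder below 0.2 N and linear speed of gun below 0.02 m/s); the arm keeps its last pose, push and grip.
It fails at once if the gun is stroked more than 5 mm while its coupler is not home on the nipple (value of joint gun_nozzle above 0.005 m and distance between coupler_seat and nipple above 0.006 m).
It fails at once if the tool pot is shifted more than 20 mm or tipped (distance of tool_pot from where it was at the start of the episode above 0.02 m or angle between tool_pot's own z axis and vertical above 0.3 rad).
It fails at once if the bottle is shifted more than 20 mm or tipped (distance of dropper_bottle from where it was at the start of the episode above 0.02 m or angle between dropper_bottle's own z axis and vertical above 0.3 rad).
It fails at once if the plaster cast is shifted more than 20 mm or tipped (distance of plaster_cast from where it was at the start of the episode above 0.02 m or angle between plaster_cast's own z axis and vertical above 0.3 rad).
It also fails if it takes over 45 s, if anything falls off the work surface, if the arm or the gripper's body presses on something with over 40 N, if the wrist force passes 120 N, or if a joint passes its speed limit or range.

## Robot

A 6-joint arm with a two-finger parallel gripper is mounted at the origin on the work surface. World frame = base frame: x ahead of the robot, y to its left, z up, the work surface at z = 0. Lengths are in mm, angles in rad, forces in N, time in s.
With the tool pointing down it reaches from about 350 to 775 mm from the base axis. Payload 7.3 kg.
Tool frame: the origin (TCP) lies at the very end of the fingers, on their centre line; the grasp point (between the pads) lies 19 mm behind it; z points along the fingers, y is the line along which they close (so a half turn about z gives the same grasp; the last joint's range is limited). The gripper opens to 92 mm and grips with 3 to 60 N. Pads are 19 mm wide; open, the fingers measure 130 mm over their backs; the gripper's body (75 mm by 190 mm) begins 47 mm behind the grasp point.
Start: joints at [1.178, 0.342, 1.524, -0, 1.275, -0.146], TCP at [128.243, 509.116, 226.741] pointing down, gripper open.
Joint ranges: [-2.53, 2.53], [-0.77, 2.02], [0.04, 2.7], [-1, 4.14], [0.28, 2.66], [-3.11, 3.11]. Speed limits (rad/s): [2.57, 2.57, 3.14, 3.14, 3.14, 3.14].

## Interface

Orientations are given as [roll, pitch, yaw] about the fixed x, y, z axes, in that order (R = Rz(yaw) Ry(pitch) Rx(roll)).
In Python, from plant import get_obs, vision, workorder gives the robot as it stands.
- The arm moves only by the shell command python3 -m pendant 'ROWS' [OPENING]. ROWS is a JSON object of lists of equal length, an entry for each row: "dp": the shift along the tool's x, y, z in m, a list of three; "rotation": the turn, a rotation vector about the tool's x, y, z in rad, a list of three. A call has 1 to 8 rows; each row is the pose to reach, as a shift and turn from the pose commanded when the call began, along the tool's axes at that moment; what a row does not reach only later rows make up. A row lasts 1/8 s, in which the tool goes at most 62.5 mm and 10.7 degrees, less where a joint would pass 70% of its speed; a pose out of reach is approached as far as the arm can. A call with a gripper value outside its range is refused whole. OPENING is the finger opening in m, from 0 to 0.0918, set as the call begins (- or left out, the last holds). The fingers move at their own pace and stop on an object; the grip force is fixed at half the most. Time passes only in rows, so rows that repeat a pose let the fingers close. It gives the time, the measured TCP pose, the force, the opening and the grip force at its end, in the units of the state.
- get_obs(): the state, without advancing time (a new reading comes with each control period).
- vision.capture(name): name is "scene" or "top" or "wrist"; returns a dict with "pixels" (384x512x3 uint8, red, green, blue), "vfov" (degrees; the focal length in pixels is half the picture's height over the tangent of half this angle, whatever the lens; pixels are square), "cx", "cy" (the principal point, pixels), "dist" ([k1, k2, p1, p2, k3] as OpenCV has them; the pictures are not rectified), "pose" (4x4, takes a point from camera to world coordinates); the wrist camera has in their place "T_tool_cam" (4x4, takes a point from camera to tool coordinates, whose origin is the TCP and whose axes are the flange's). Camera axes: x right, y up, looking along -z (the intrinsics and any distortion apply to the point x, -y, -z); pixel columns grow to the right and rows downward; lengths in mm; the calibration is good to about 2 mm. A picture is of the moment at which its call begins: read the wrist's pose just before it. There is no depth.
- workorder.close_job(): hands the job in; it is judged then, once.
The state is a dict: "time": time; "joint_positions": joint angles; "dq": joint speeds; "tau": joint torques, N m; "tool_pos": TCP position; "tcp_rot": TCP orientation; "contact_force": force on the tool from outside, world axes, zero at the start; "moment": the same for the moment, N m; "grip_width": finger opening in mm; "finger_force": force on a finger pad.
Only numpy, scipy, OpenCV 4.12 (cv2) and the standard library are available. Lean on these libraries where they do the work, as an engineer would, in place of code of your own. Each camera call takes 0.05 s, during which the arm holds its last target. There are 200 camera calls.

## Working session

There is one attempt and no reset: what is moved stays moved. The work goes in short steps, Python scripts to look and compute and a shell command to move; the robot and the scene stay as the last step left them, time stands still between calls to the robot, and variables do not carry over. Pictures are saved under pics/ and viewed, at most 10 in all, crops included, and the job is handed in when it is done.

```bash
ls; mkdir -p pics; cat > h.py <<'E'
import numpy as np, cv2, json
from scipy.spatial.transform import Rotation as R
from plant import get_obs, vision, workorder
def cap(name):
    o=get_obs(); c=vision.capture(name)
    if name=='wrist':
        T=np.eye(4); T[:3,:3]=R.from_euler('xyz',o['tcp_rot']).as_matrix(); T[:3,3]=np.array(o['tool_pos'])
        c['pose']=T@np.array(c['T_tool_cam'])
    c['pose']=np.array(c['pose']); return c
def K(c):
    f=192/np.tan(np.radians(c['vfov'])/2); return np.array([[f,0,c['cx']],[0,f,c['cy']],[0,0,1]])
def ray(c,uv):
    p=cv2.undistortPoints(np.array([[uv]],float),K(c),np.array(c['dist'],float))[0,0]
    d=c['pose'][:3,:3]@np.array([p[0],-p[1],-1]); return c['pose'][:3,3],d/np.linalg.norm(d)
def plane(c,uv,z):
    o,d=ray(c,uv); return o+d*(z-o[2])/d[2]
def tri(rs):
    A=0;b=0
    for o,d in rs:
        P=np.eye(3)-np.outer(d,d); A=A+P; b=b+P@o
    x=np.linalg.solve(A,b); return x,[np.linalg.norm((np.eye(3)-np.outer(d,d))@(x-o)) for o,d in rs]
def proj(c,X):
    T=np.linalg.inv(c['pose']); p=T[:3,:3]@np.array(X)+T[:3,3]
    return cv2.projectPoints(np.array([[p[0],-p[1],-p[2]]]),np.zeros(3),np.zeros(3),K(c),np.array(c['dist'],float))[0][0,0]
def save(c,f,s=1): cv2.imwrite('pics/'+f,cv2.resize(c['pixels'][:,:,::-1],None,fx=s,fy=s,interpolation=cv2.INTER_CUBIC))
E
python3 - <<'E'
from h import *
import pickle
print(get_obs())
for n in ['scene','top','wrist']:
    c=cap(n); save(c,n+'0.png',1.5); pickle.dump(c,open(n+'0.pkl','wb')); print(n,c['vfov'],c['cx'],c['cy'],c['dist'],c['pose'].round(3).tolist())
    if n=='wrist': print(c['T_tool_cam'])
E
```

```text
pics
{'time': 0.0, 'joint_positions': array([ 1.17803001e+00,  3.42728996e-01,  1.52501372e+00,  3.73853925e-05,
        1.27538945e+00, -1.46007612e-01]), 'dq': array([-8.38857136e-04, -6.29923582e-04,  1.91501188e-05, -1.01205550e-03,
       -1.78104060e-03, -7.14320420e-04]), 'tau': array([-2.13531515e-03, -4.31246924e+01, -2.44223052e+01,  7.17605883e-02,
        5.56988013e-02, -9.17575017e-05]), 'tool_pos': array([128.05345254, 508.729748  , 226.04285562]), 'tcp_rot': array([-3.14007472e+00, -2.59352230e-04,  2.89482284e+00]), 'contact_force': array([-3.42710599e-02, -5.01664448e-01,  2.22730097e-04]), 'moment': array([-0.01216955, -0.00815946,  0.01727757]), 'finger_force': 0.0, 'grip_width': 91.85951270416376}
scene 42.95370832737394 264.31224767957883 193.13395328036225 [-0.0121383  0.         0.         0.         0.       ] [[0.757, -0.396, 0.52, 1261.142], [0.654, 0.455, -0.605, -984.733], [0.003, 0.797, 0.603, 1043.649], [0.0, 0.0, 0.0, 1.0]]
top 51.8819944975394 260.46809223126075 193.41296712646997 [-0.10264969  0.          0.          0.          0.        ] [[0.011, 0.981, -0.193, 287.808], [-1.0, 0.014, 0.015, -22.262], [0.017, 0.192, 0.981, 1121.164], [0.0, 0.0, 0.0, 1.0]]
wrist 59.767100865994436 259.6857954543421 187.59964957030218 [0.00285026 0.         0.         0.         0.        ] [[0.244, -0.926, -0.288, 50.172], [0.97, 0.232, 0.074, 529.025], [-0.002, -0.298, 0.955, 384.169], [0.0, 0.0, 0.0, 1.0]]
[[ 6.60827854e-04  9.54558739e-01  2.98022110e-01  8.05438510e+01]
 [ 9.99999707e-01 -7.45894735e-04  1.71707653e-04  3.86813836e-01]
 [ 3.86198163e-04  2.98021909e-01 -9.54558952e-01 -1.58033848e+02]
 [ 0.00000000e+00  0.00000000e+00  0.00000000e+00  1.00000000e+00]]
```

View pics/scene0.png

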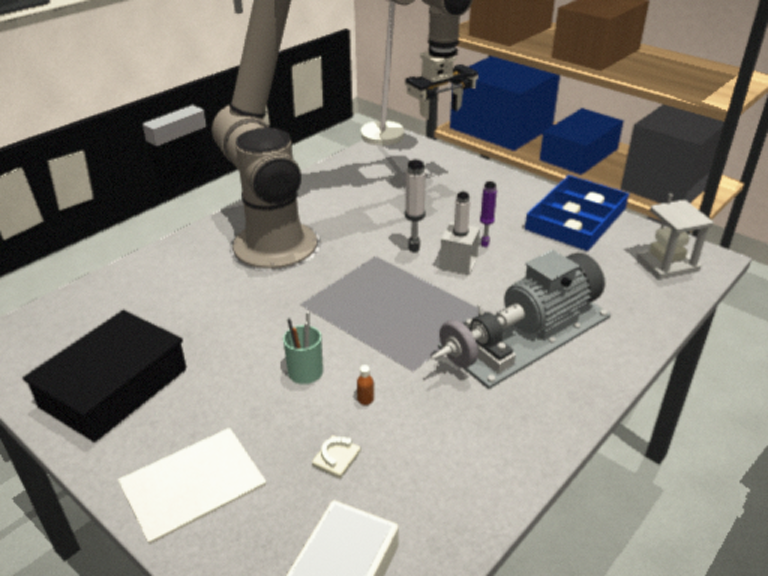

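View pics/top0.png

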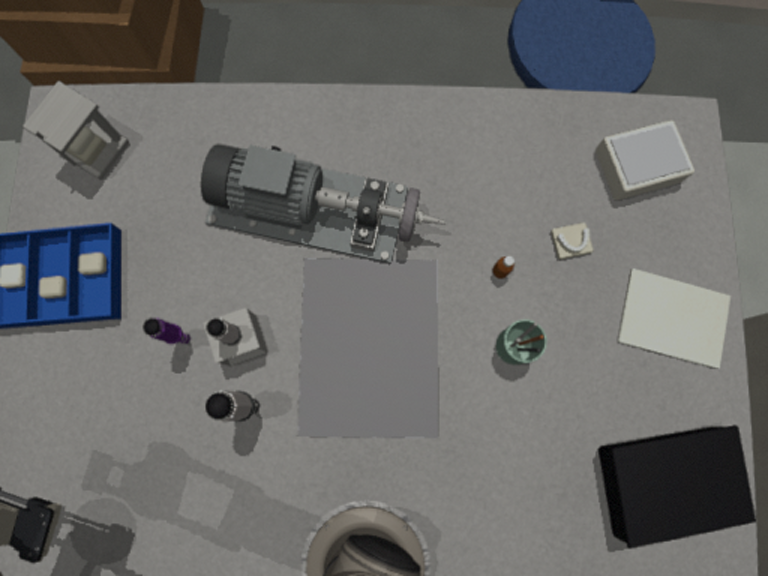

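The gun (small silver, black cap) stands in the grey holder: scene (461,215)/1.5, top (225,330)/1.5. The bearing is at top (370,208)/1.5 and scene (490,330)/1.5. The pot, bottle and cast are to the right, clear of the path.

```bash
python3 - <<'E'
from h import *
import pickle
S=pickle.load(open('scene0.pkl','rb'));T=pickle.load(open('top0.pkl','rb'))
def crop(c,x,y,w,h,s): return cv2.resize(c['pixels'][y:y+h,x:x+w,::-1],(w*s,h*s),interpolation=cv2.INTER_CUBIC)
a=np.hstack([crop(S,285,118,50,70,8)[:280*2],crop(T,130,198,50,70,8)[:280*2]])
b=np.hstack([crop(S,285,118,50,37,8),crop(T,130,202,50,37,8)])
d=np.hstack([crop(S,300,200,50,37,8),crop(T,225,115,50,37,8)])
cv2.imwrite('pics/crop1.png',np.vstack([b,d]))
def dark(c,x0,y0,x1,y1):
    g=c['pixels'].max(2); m=np.zeros_like(g); m[y0:y1,x0:x1]=(g[y0:y1,x0:x1]<55); n,l,s,ce=cv2.connectedComponentsWithStats(m)
    return [(s[i].tolist(),ce[i].round(1)) for i in range(1,n) if s[i][4]>8]
print(dark(S,298,120,318,160)); print(dark(T,135,205,165,235))
E
```

```text
[([305, 128, 7, 5, 22], array([308.1, 130.2]))]
[([138, 213, 12, 11, 105], array([143.6, 218.1])), ([152, 223, 9, 7, 14], array([156.9, 226.7]))]
```

View pics/crop1.png

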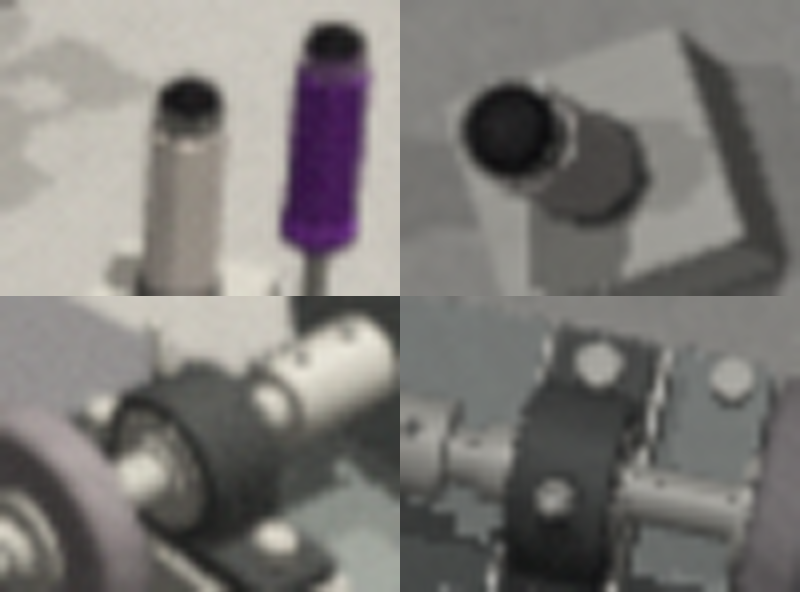

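```bash
python3 - <<'E'
from h import *
import pickle
S=pickle.load(open('scene0.pkl','rb'));T=pickle.load(open('top0.pkl','rb'))
x,e=tri([ray(S,(308.2,130.3)),ray(T,(143.6,218.1))]); print('cap',x,e)
x,e=tri([ray(S,(319.4,206.7)),ray(T,(244.1,140.1))]); print('nip',x,e)
n=plane(T,(244.1,140.1),120); print('nip plane',n, proj(S,n))
# base plate bolts/edges (top, px/1.5): front edge at z~12
for uv in [(206/1.5,220/1.5),(393/1.5,261/1.5)]: print(plane(T,uv,6))
# shaft points z75
for uv in [(325/1.5,196/1.5),(440/1.5,220/1.5)]: print(plane(T,uv,75))
# holder corners z 90 (crop -> px)
for uv in [(669,26),(745,235),(450,100)]: print('h',plane(T,(130+(uv[0]-400)/8,202+uv[1]/8),90))
E
```

```text
cap [406.54259295 241.27423479 193.48539907] [np.float64(0.7636975590958881), np.float64(0.7636975590958414)]
nip [630.47234902   7.62542901 112.14521202] [np.float64(0.3499480945192128), np.float64(0.34994809451931574)]
nip plane [628.07440571   7.63074201 120.        ] [319.05508584 204.33625295]
[642.5991256  327.66269367   6.        ]
[564.22345297 -43.06302096   6.        ]
[669.92429     86.18159512  75.        ]
[ 626.64609039 -127.9577483    75.        ]
h [454.39415248 218.5506484   90.        ]
h [385.49360431 189.64720266  90.        ]
h [428.42437253 290.39654249  90.        ]
```

```bash
python3 - <<'E'
from h import *
import pickle
S=pickle.load(open('scene0.pkl','rb'));T=pickle.load(open('top0.pkl','rb'))
for n,s,t in [('tall',(416,166),(218,406)),('purple',(490,186),(153,326))]:
    x,e=tri([ray(S,np.array(s)/1.5),ray(T,np.array(t)/1.5)]); print(n,x,e)
# vector from current TCP to above gun, in tool axes
o=get_obs(); M=R.from_euler('xyz',o['tcp_rot']).as_matrix()
for tgt in [(406.5,241.3,260)]: print(M.T@(np.array(tgt)-o['tool_pos'])/1000)
print(M.round(3))
E
```

```text
tall [284.09449061 218.55102931 236.38914817] [np.float64(1.3267794411708582), np.float64(1.3267794411707698)]
purple [409.41906779 350.8657351  173.36384836] [np.float64(1.1994302665169583), np.float64(1.1994302665169914)]
[-0.33529252 -0.19142611 -0.0336217 ]
[[-0.97   0.244 -0.   ]
 [ 0.244  0.97  -0.001]
 [ 0.    -0.001 -1.   ]]
```

```bash
python3 -m pendant '{"dp":[[-0.02,-0.01,-0.03],[-0.07,-0.04,-0.04],[-0.125,-0.07,-0.04],[-0.18,-0.1,-0.04],[-0.235,-0.135,-0.04],[-0.285,-0.165,-0.04],[-0.325,-0.185,-0.04],[-0.335,-0.191,-0.04]],"rotation":[[0,0,0],[0,0,0.03],[0,0,0.06],[0,0,0.09],[0,0,0.12],[0,0,0.143],[0,0,0.143],[0,0,0.143]]}' 0.0918
python3 -m pendant '{"dp":[[0,0,0],[0,0,0]],"rotation":[[0,0,0],[0,0,0]]}'
python3 - <<'E'
from h import *
import pickle
c=cap('wrist'); pickle.dump(c,open('w1.pkl','wb')); save(c,'w1.png',1.5)
print(proj(c,(406.5,241.3,200)),proj(c,(407,240,90)), c['pose'][:3,3])
E
```

```text
time: 1.15
tool_pos: [407.9, 240.2, 266.3]
tcp_rot: [-3.141, -0.0, 2.748]
contact_force: [-0.3, 0.7, -0.6]
grip_width: 92.0
finger_force: 0.0
time: 1.4
tool_pos: [405.5, 242.9, 266.7]
tcp_rot: [3.142, -0.001, 2.753]
contact_force: [0.6, 0.8, -0.1]
grip_width: 91.9
finger_force: 0.0
[257.60411436 203.64546232] [257.28669674 167.86677646] [331.13600881 273.76673592 424.74821987]
```

View pics/w1.png

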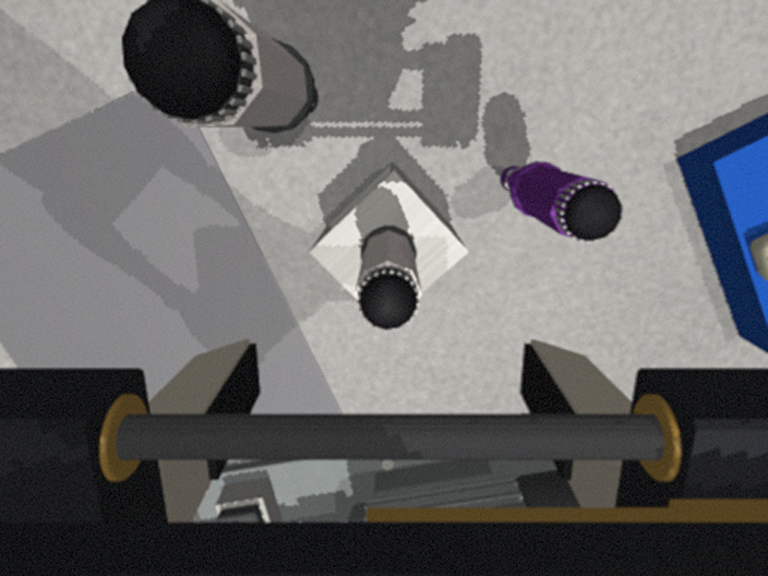

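The wrist view shows the gun's black cap at (388,299)/1.5, the grey holder under it, and the open fingers straddling below. I'll triangulate the cap from three views.

```bash
python3 - <<'E'
from h import *
import pickle
S=pickle.load(open('scene0.pkl','rb'));T=pickle.load(open('top0.pkl','rb'));c=pickle.load(open('w1.pkl','rb'))
g=c['pixels'].max(2); m=np.zeros_like(g); m[175:225,235:285]=(g[175:225,235:285]<60)
n,l,s,ce=cv2.connectedComponentsWithStats(m); i=1+np.argmax(s[1:,4]); print(s[i],ce[i])
rs=[ray(S,(308.2,130.3)),ray(T,(143.6,218.1)),ray(c,ce[i])]
x,e=tri(rs); print(x,e); x2,e2=tri(rs[1:]); print(x2,e2)
print([plane(c,ce[i],z) for z in (193,197)])
o=get_obs(); M=R.from_euler('xyz',o['tcp_rot']).as_matrix(); print(o['tool_pos'])
for q in (x,x2): print(M.T@(np.array([q[0],q[1],138])-o['tool_pos'])/1000)
E
```

```text
[ 240  179   38   40 1071] [258.33426704 199.55555556]
[406.31472112 241.71930721 193.01104077] [np.float64(0.7746397696526828), np.float64(0.8809987397864419), np.float64(0.3439111053941739)]
[406.57161418 241.59516167 190.76500085] [np.float64(0.2571650920165533), np.float64(0.25716509201657667)]
[array([406.09464215, 241.9992308 , 193.        ]), array([404.80084781, 242.54754146, 197.        ])]
[405.48350087 242.99412939 266.75079694]
[-0.00130102 -0.0008861   0.12875017]
[-0.00158579 -0.00090381  0.12875006]
```

```bash
python3 -m pendant '{"dp":[[-0.001,-0.001,0.03],[-0.001,-0.001,0.07],[-0.001,-0.001,0.105],[-0.001,-0.001,0.124],[-0.001,-0.001,0.129],[-0.001,-0.001,0.129]],"rotation":[[0,0,0],[0,0,0],[0,0,0],[0,0,0],[0,0,0],[0,0,0]]}'
python3 -m pendant '{"dp":[[0,0,0],[0,0,0],[0,0,0],[0,0,0],[0,0,0],[0,0,0]],"rotation":[[0,0,0],[0,0,0],[0,0,0],[0,0,0],[0,0,0],[0,0,0]]}' 0.0
```

```text
time: 2.2
tool_pos: [406.9, 241.4, 138.1]
tcp_rot: [3.141, 0.0, 2.753]
contact_force: [0.7, 0.8, 0.3]
grip_width: 91.9
finger_force: 0.0
time: 2.95
tool_pos: [407.0, 240.7, 137.7]
tcp_rot: [3.142, -0.0, 2.752]
contact_force: [-0.1, 0.3, -0.3]
grip_width: 36.3
finger_force: 0.0
```

```bash
python3 -m pendant '{"dp":[[0,0,0],[0,0,0],[0,0,0],[0,0,0]],"rotation":[[0,0,0],[0,0,0],[0,0,0],[0,0,0]]}'
```

```text
time: 3.45
tool_pos: [407.0, 240.8, 137.7]
tcp_rot: [3.141, 0.0, 2.752]
contact_force: [0.0, 1.6, -0.2]
grip_width: 33.4
finger_force: 30.0
```

```bash
python3 -m pendant '{"dp":[[0,0,-0.01],[0,0,-0.03],[0,0,-0.055],[0,0,-0.08],[0,0,-0.1],[0,0,-0.11],[0,0,-0.11]],"rotation":[[0,0,0],[0,0,0],[0,0,0],[0,0,0],[0,0,0],[0,0,0],[0,0,0]]}'
python3 - <<'E'
from h import *
import pickle
print([get_obs()[k] for k in('tool_pos','tcp_rot','grip_width','joint_positions','contact_force')])
c=cap('wrist'); pickle.dump(c,open('w2.pkl','wb')); save(c,'w2.png',1.5)
E
```

```text
time: 4.32
tool_pos: [407.0, 240.7, 248.0]
tcp_rot: [3.141, 0.0, 2.752]
contact_force: [0.3, -0.7, -4.8]
grip_width: 33.6
finger_force: 30.0
[array([406.98469985, 240.72466224, 248.00832186]), array([3.14113485e+00, 4.39015847e-04, 2.75177352e+00]), 33.62008659555383, array([ 3.71828741e-01,  2.28339825e-01,  1.62324619e+00,  2.95006862e-05,
        1.28937298e+00, -8.09156737e-01]), array([ 0.33886589, -0.67895588, -4.77352696])]
```

View pics/w2.png

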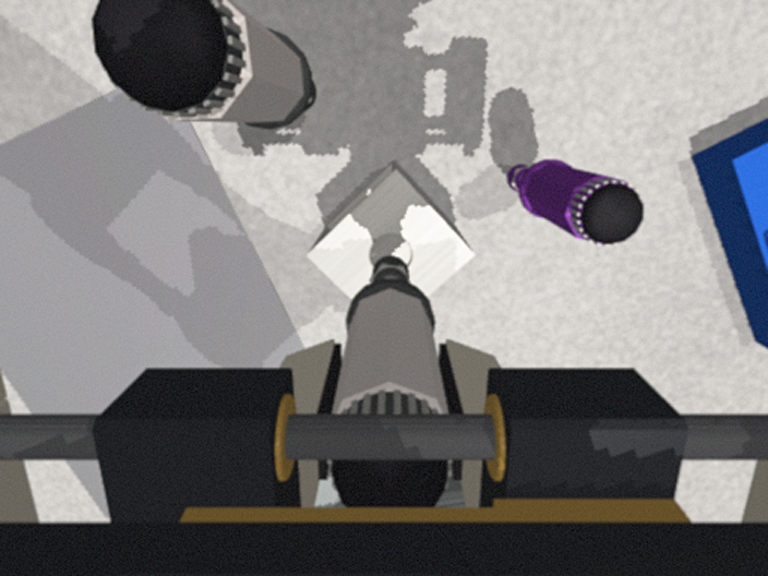

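Gun is out of the holder, with the coupler visible at (391,262)/1.5 and the barrel flat facing the camera. Next, work out the pre-mating pose.

```bash
cat >> h.py <<'E'
a=np.radians(-11.7); xm=np.array([np.cos(a),np.sin(a),0]); ym=np.array([-np.sin(a),np.cos(a),0])
nz=np.cos(np.pi/6)*np.array([0,0,1])-np.sin(np.pi/6)*xm
Mt=np.column_stack([np.cross(ym,-nz),ym,-nz])
def tcp():
    o=get_obs(); return np.array(o['tool_pos']),R.from_euler('xyz',o['tcp_rot']).as_matrix()
def rel(pos,M2=Mt):
    p,M=tcp(); return (M.T@(np.array(pos)-p)/1000).round(4), R.from_matrix(M.T@M2).as_rotvec().round(3)
E
python3 - <<'E'
from h import *
print(rel(np.array([628,7.6,120])+170*nz),nz,Mt)
p,M=tcp(); import pickle
c=pickle.load(open('w2.pkl','rb'))
print(proj(c,p+M@[0,0,120]),proj(c,p+M@[0,0,92]))
E
```

```text
(array([-0.2097, -0.1471, -0.02  ]), array([-0.049, -0.523, -0.181])) [-0.48961141  0.10139365  0.8660254 ] [[-0.84803183  0.2027873   0.48961141]
 [ 0.17561895  0.97922281 -0.10139365]
 [-0.5         0.         -0.8660254 ]]
[258.81848395 180.08397082] [258.75484563 189.94860233]
```

```bash
python3 -m pendant '{"dp":[[-0.02,-0.014,-0.01],[-0.05,-0.035,-0.02],[-0.085,-0.06,-0.02],[-0.12,-0.084,-0.02],[-0.155,-0.109,-0.02],[-0.185,-0.13,-0.02],[-0.202,-0.142,-0.02],[-0.21,-0.147,-0.02]],"rotation":[[-0.003,-0.035,-0.01],[-0.01,-0.11,-0.04],[-0.018,-0.2,-0.07],[-0.027,-0.29,-0.1],[-0.036,-0.38,-0.13],[-0.043,-0.46,-0.16],[-0.047,-0.505,-0.175],[-0.049,-0.523,-0.181]]}'
python3 -m pendant '{"dp":[[0,0,0],[0,0,0],[0,0,0]],"rotation":[[0,0,0],[0,0,0],[0,0,0]]}'
python3 - <<'E'
from h import *
import pickle
nip=np.array([628,7.6,120]); print(rel(nip+170*nz))
c=cap('wrist'); pickle.dump(c,open('w3.pkl','wb')); save(c,'w3.png',1.5)
p,M=tcp(); print(proj(c,nip),proj(c,p+M@[0,0,120]),proj(c,p+M@[0,0,92]))
E
```

```text
time: 5.38
tool_pos: [544.4, 24.1, 266.0]
tcp_rot: [3.142, 0.521, 2.936]
contact_force: [-0.9, 0.8, -4.8]
grip_width: 33.3
finger_force: 30.0
time: 5.75
tool_pos: [545.3, 25.6, 267.7]
tcp_rot: [3.141, 0.524, 2.938]
contact_force: [1.0, 0.6, -3.9]
grip_width: 33.6
finger_force: 30.0
(array([ 0.0006, -0.0009,  0.0003]), array([0.001, 0.001, 0.   ]))
[258.24503474 166.24693972] [259.13596982 180.84750661] [259.08043171 190.77332534]
```

View pics/w3.png

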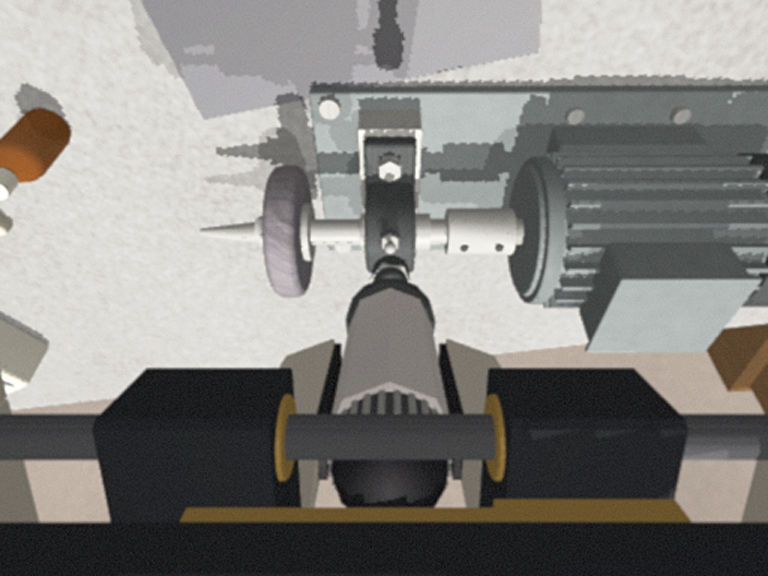

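The nipple shows at about (390,240)/1.5, just above the coupler tip (391,268)/1.5; the shaft is level in the picture. Crop for precise pixels.

```bash
python3 - <<'E'
from h import *
import pickle
c=pickle.load(open('w3.pkl','rb')); 
cv2.imwrite('pics/w3c.png',cv2.resize(c['pixels'][145:205,225:295,::-1],None,fx=10,fy=10,interpolation=cv2.INTER_CUBIC))
E
```

```text
(no output)
```

View pics/w3c.png

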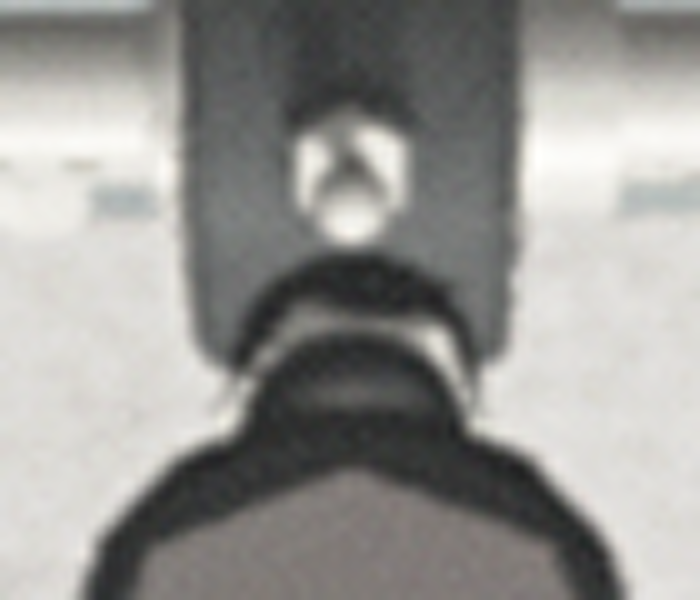

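```bash
cat >> h.py <<'E'
def tool_at(c,uv,zt,p,M):
    o,d=ray(c,uv); o=M.T@(o-p); d=M.T@d; return o+d*(zt-o[2])/d[2]
E
python3 - <<'E'
from h import *
import pickle
c=pickle.load(open('w3.pkl','rb'));T=pickle.load(open('top0.pkl','rb')); p,M=tcp()
print('mouth',tool_at(c,(260.3,181.5),120,p,M))
for z in (165,170,175): print('ball',tool_at(c,(259.6,165.9),z,p,M))
x,e=tri([ray(c,(259.6,165.9)),ray(T,(243.9,140.4))]); print(x,e,M.T@(x-p))
E
```

```text
mouth [ -0.58762492   1.008425   120.        ]
ball [  2.39049856   0.38969527 165.        ]
ball [  1.17991749   0.38931194 170.        ]
ball [-3.06635882e-02  3.88928615e-01  1.75000000e+02]
[627.36002433   8.61593022 120.20930666] [np.float64(0.5123424411198644), np.float64(0.5123424411198476)] [ 1.36475239e+00 -1.11547515e-01  1.69694461e+02]
```

```bash
python3 -m pendant '{"dp":[[0.0015,-0.0007,0.008],[0.0015,-0.0007,0.02],[0.0015,-0.0007,0.032],[0.0015,-0.0007,0.038],[0.0015,-0.0007,0.038],[0.0015,-0.0007,0.038]],"rotation":[[0,0,0],[0,0,0],[0,0,0],[0,0,0],[0,0,0],[0,0,0]]}'
python3 - <<'E'
from h import *
import pickle
c=cap('wrist'); pickle.dump(c,open('w4.pkl','wb'))
S=cap('scene'); pickle.dump(S,open('s4.pkl','wb'))
p,M=tcp(); n=np.array([627.4,8.4,120.2]); print(M.T@(n-p), proj(c,n), proj(S,n))
u,v=proj(S,n).astype(int)
a=cv2.resize(c['pixels'][145:205,225:295,::-1],(560,480),interpolation=cv2.INTER_CUBIC)[:,80:480]
b=cv2.resize(S['pixels'][v-30:v+30,u-25:u+25,::-1],(400,480),interpolation=cv2.INTER_CUBIC)
cv2.imwrite('pics/w4c.png',np.hstack([a,b])); print(u,v)
E
```

```text
time: 6.55
tool_pos: [562.7, 20.7, 234.3]
tcp_rot: [3.141, 0.525, 2.937]
contact_force: [0.5, -0.1, -3.6]
grip_width: 33.4
finger_force: 30.0
[  0.37244674   0.98395288 131.93406838] [260.34106955 176.93804126] [319.02724136 204.07617999]
319 204
```

View pics/w4c.png

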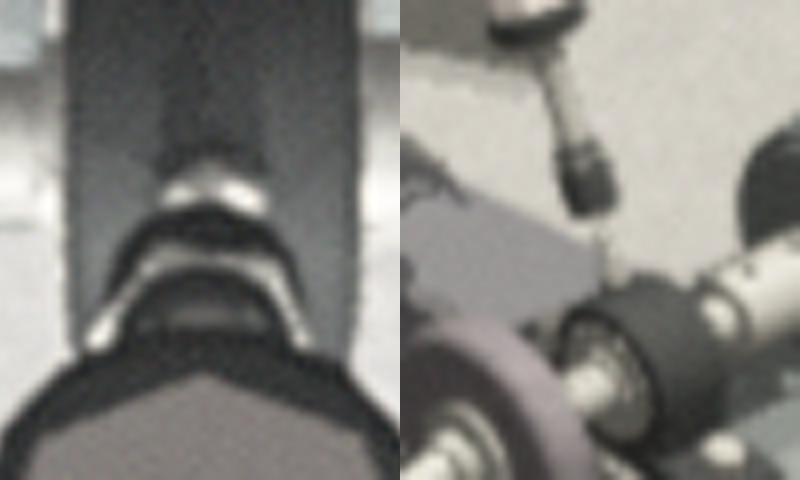

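The wrist crop shows the coupler 1 px left of the nipple, and the scene crop shows it in line just above the ball. Nudge 0.5 mm in y and press on.

```bash
python3 -m pendant '{"dp":[[0,0.0005,0.003],[0,0.0005,0.007],[0,0.0005,0.011],[0,0.0005,0.014],[0,0.0005,0.016],[0,0.0005,0.016]],"rotation":[[0,0,0],[0,0,0],[0,0,0],[0,0,0],[0,0,0],[0,0,0]]}'
python3 -m pendant '{"dp":[[0,0,0.001],[0,0,0.002],[0,0,0.003],[0,0,0.004],[0,0,0.004]],"rotation":[[0,0,0],[0,0,0],[0,0,0],[0,0,0],[0,0,0]]}'
python3 -m pendant '{"dp":[[0,0,0.001],[0,0,0.002],[0,0,0.002],[0,0,0.002]],"rotation":[[0,0,0],[0,0,0],[0,0,0],[0,0,0]]}'
python3 -c "
from h import *
p,M=tcp();print(M.T@(np.array([627.4,8.4,120.2])-p),M.T@get_obs()['contact_force'],M.T@[0,0,-4])"
```

```text
time: 7.4
tool_pos: [570.6, 19.6, 220.3]
tcp_rot: [3.141, 0.525, 2.937]
contact_force: [-1.7, 0.8, -1.6]
grip_width: 33.4
finger_force: 30.0
time: 8.02
tool_pos: [572.3, 19.3, 216.2]
tcp_rot: [3.141, 0.523, 2.937]
contact_force: [2.0, 0.6, -8.7]
grip_width: 33.7
finger_force: 30.0
time: 8.52
tool_pos: [573.5, 19.0, 215.5]
tcp_rot: [3.141, 0.525, 2.937]
contact_force: [-3.3, 1.4, -0.1]
grip_width: 33.4
finger_force: 30.0
[  0.23537263   0.45327752 109.99953616] [ 3.09458344  0.7203191  -1.73395735] [ 2.00562865e+00 -2.44730539e-03  3.46084495e+00]
```

```bash
python3 -m pendant '{"dp":[[0,0,0.001],[0,0,0.002],[0,0,0.003],[0,0,0.003]],"rotation":[[0,0,0],[0,0,0],[0,0,0],[0,0,0]]}'
python3 - <<'E'
from h import *
p,M=tcp();o=get_obs();print(M.T@(np.array([627.4,8.4,120.2])-p),M.T@o['contact_force'],o['moment'])
c=cap('wrist');S=cap('scene');u,v=319,204
a=cv2.resize(c['pixels'][145:205,225:295,::-1],(560,480),interpolation=cv2.INTER_CUBIC)[:,80:480]
b=cv2.resize(S['pixels'][v-30:v+30,u-25:u+25,::-1],(400,480),interpolation=cv2.INTER_CUBIC)
cv2.imwrite('pics/w5c.png',np.hstack([a,b]))
E
```

```text
time: 9.02
tool_pos: [575.0, 18.8, 213.6]
tcp_rot: [3.141, 0.526, 2.937]
contact_force: [-7.7, 2.8, 6.3]
grip_width: 33.4
finger_force: 30.0
[  0.74482627   0.377653   107.59370473] [ 3.88306591  1.20868332 -9.51662517] [0.56545273 1.26163095 0.18114956]
```

View pics/w5c.png

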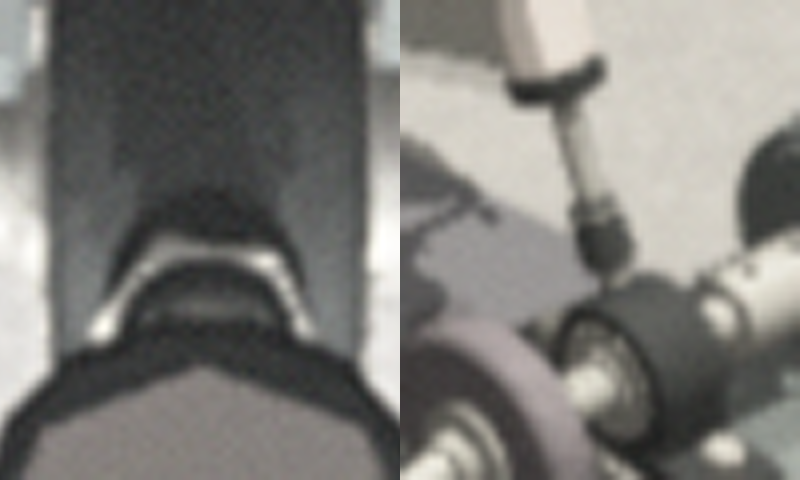

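The coupler has swallowed the nipple, with its bottom down on the bearing crown at scene crop (607,270), and the force is about 13 N, which is spring onset. Now stroke.

```bash
python3 -m pendant '{"dp":[[0,0,0.0015],[0,0,0.003],[0,0,0.0045],[0,0,0.006],[0,0,0.0075],[0,0,0.009],[0,0,0.009]],"rotation":[[0,0,0],[0,0,0],[0,0,0],[0,0,0],[0,0,0],[0,0,0],[0,0,0]]}'
python3 -c "
from h import *
p,M=tcp();o=get_obs();print(M.T@(np.array([627.4,8.4,120.2])-p),M.T@o['contact_force'],o['moment'],o['joint_positions'])"
python3 -m pendant '{"dp":[[0,0,0.001],[0,0,0.002],[0,0,0.003],[0,0,0.004],[0,0,0.004]],"rotation":[[0,0,0],[0,0,0],[0,0,0],[0,0,0],[0,0,0]]}'
python3 -c "
from h import *
p,M=tcp();o=get_obs();print(M.T@(np.array([627.4,8.4,120.2])-p),M.T@o['contact_force'],o['moment'])"
```

```text
time: 10.0
tool_pos: [579.4, 18.0, 206.2]
tcp_rot: [3.141, 0.527, 2.937]
contact_force: [-10.3, 3.9, 10.1]
grip_width: 33.8
finger_force: 30.0
[ 0.88477603  0.30976941 98.90282907] [  4.31615454   1.76588398 -14.19436109] [0.56035278 1.42587602 0.18109246] [-0.06230915  0.23253968  1.87584117 -0.1433608   0.51541331 -1.32261111]
time: 10.62
tool_pos: [581.3, 17.6, 202.9]
tcp_rot: [3.141, 0.527, 2.937]
contact_force: [-11.6, 3.5, 11.2]
grip_width: 33.4
finger_force: 30.0
[ 0.96466003  0.30205801 95.08009883] [  4.77457502   1.12062298 -15.7851193 ] [0.65588232 1.53670494 0.18662021]
```

```bash
for i in 1 2; do python3 -m pendant '{"dp":[[0,0,0.0004],[0,0,0.0008],[0,0,0.0008],[0,0,0.0008]],"rotation":[[0,0,0],[0,0,0],[0,0,0],[0,0,0]]}' >/dev/null
python3 -c "
from h import *
p,M=tcp();o=get_obs();print(M.T@(np.array([627.4,8.4,120.2])-p),M.T@o['contact_force'],o['dq'].round(3),o['finger_force'])"; done
```

```text
[ 1.01385005  0.2925797  94.38770329] [  6.14933734   1.48647412 -15.58856354] [-0.     0.     0.     0.001  0.001 -0.   ] 30.016294308006763
[ 2.01387847  0.19906498 94.13137682] [  4.48533551   0.57487977 -20.49359555] [-0.001 -0.001 -0.001 -0.002  0.002  0.001] 30.0166792050004
```

The force jumped to about 24 N at the end stop. Hold, check that it is steady, and take a last look.

```bash
python3 -m pendant '{"dp":[[0,0,0],[0,0,0],[0,0,0],[0,0,0],[0,0,0],[0,0,0],[0,0,0],[0,0,0]],"rotation":[[0,0,0],[0,0,0],[0,0,0],[0,0,0],[0,0,0],[0,0,0],[0,0,0],[0,0,0]]}' >/dev/null
python3 - <<'E'
from h import *
for i in range(3):
    p,M=tcp();o=get_obs();print(M.T@(np.array([627.4,8.4,120.2])-p),M.T@o['contact_force'],o['finger_force'],o['time']); 
    c=cap('wrist')
S=cap('scene');u,v=319,204
a=cv2.resize(c['pixels'][145:205,225:295,::-1],(560,480),interpolation=cv2.INTER_CUBIC)[:,80:480]
b=cv2.resize(S['pixels'][v-30:v+30,u-25:u+25,::-1],(400,480),interpolation=cv2.INTER_CUBIC)
cv2.imwrite('pics/w6c.png',np.hstack([a,b]))
E
```

```text
[ 2.03354181  0.2004179  94.13711199] [  4.78179538   0.79516062 -20.64510101] 30.016539841890335 12.625
[ 2.00325402  0.19743415 94.14059376] [  4.4592274    2.36663171 -20.5182807 ] 30.016580745577812 12.675
[ 2.01629642  0.19829551 94.14531938] [  4.8389326    0.71518007 -19.99271773] 30.0166355073452 12.725
```

View pics/w6c.png

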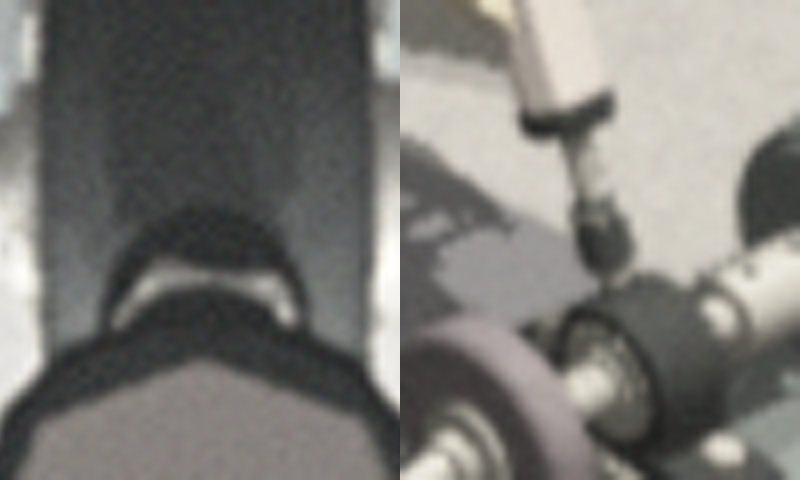

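The coupler has stayed home at (605,265), the collar has come down from y 85 to y 118, and the force is steady. Handing in.

```bash
python3 -c "
from plant import workorder; print(workorder.close_job())"
```

```text
the job is handed in; nothing more can be done
None
```

I handed the job in with the coupler snapped home on the nipple and the gun held at full stroke against its end stop at about 24 N with a 30 N grip; the pot, bottle and cast were never approached, and no verdict came back.

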